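# Lock the bead carousel with its pin

### The job

Take the lock pin out of its wooden parking block and lock the bead carousel with it: stand the pin upright in the hole near the edge of the carousel's top, where its tip meets a hidden fixed plate, and turn the carousel anticlockwise (seen from above) with it until the tip finds the lock hole in that plate and the pin goes fully home, its collar down on the carousel. Let go of the pin, leave it there, and do not disturb the spool, the jar and the pliers.

Things in the scene. Friction and masses are not known exactly. Their poses are not given: they have to be found in the camera images.
- pin_centre (a point): middle of the loose lock pin, which starts upright in the parking block; z up along it. 112 mm long, about 0.16 kg. From the bottom: steel shaft 14 mm in diameter, 34 mm long; steel collar 30 mm in diameter, 8 mm thick; black round handle 24 mm in diameter, 70 mm long. The collar's underside is 22 mm below this point, the handle from 14 mm below to 56 mm above
- pin_tip (a point): centre of the lock pin's tip, the lower end of its shaft, 56 mm below its middle; z up along the pin. The tip is bevelled over the last 3 mm, from 14 to 9 mm in diameter
- block: fixed wooden parking block, 64 x 64 mm and 45 mm high, with a 17 mm hole 40 mm deep in the middle of its top, in which the pin stands at the start, its collar on the block's top. Origin: centre of its underside
- carousel_centre (a point): point on the carousel's vertical axis, level with its flat top (50 mm above the table). The carousel is a grey twelve-sided plate 240 mm across, 12 mm thick; it carries five clear bead bins 20 mm high, every 60 degrees starting 60 degrees from the lock hole, and in the middle a knob 32 mm in diameter, 22 mm high. x points from the axis to the lock hole
- lock_hole (a point): centre, at the top face, of the 17 mm through hole in the carousel's plate, 90 mm from the axis; turns with the carousel. 15 mm below this point lies the top of a fixed hidden plate, on which the pin's tip stops, collar 19 mm proud. Only over that plate's own hole does the pin sink 19 mm more, until the collar lies on the carousel, the tip 34 mm below this point
- carousel (a joint): angle of the carousel on its fixed foot, rad, growing anticlockwise seen from above; turns easily (0.04 N m of friction). The fixed hidden plate under it has one 17 mm hole, 25 mm deep, at 90 mm from the axis. Where is not known: the carousel must turn 15 to 100 degrees anticlockwise from its start to bring its own hole over it
- spool: loose white thread spool, 52 mm in diameter and 70 mm high, standing; not to be disturbed. Origin: centre of its underside
- jar: loose clear jar with a white lid, 60 mm in diameter and 70 mm high, standing; not to be disturbed. Origin: centre of its underside
- pliers: loose pliers with blue grips, about 135 x 60 mm and 15 mm high, lying; not to be disturbed. Origin: under their middle

How it is judged (in metres and radians):
At the end, for the whole second after the job is handed in: The pin stands upright (within 7 degrees) in the carousel's hole (tip within 6 mm of its axis) with its tip at least 30 mm below the carousel's top, so down in the hidden lock hole with its collar within 4 mm of the carousel; carousel at rest, pin released (z of pin_tip in the frame of lock_hole below -0.03 m and horizontal distance between pin_tip and lock_hole below 0.006 m and angle between pin_centre's own z axis and vertical below 0.12 rad and velocity of joint carousel between -0.05 and 0.05 rad/s); the robot touches nothing.
It fails at once if the spool, the jar or the pliers moved more than 30 mm (distance of any of spool, jar, pliers from where it was at the start of the episode above 0.03 m).
It also fails if it takes over 64 s, if anything falls off the work surface, if the arm or the gripper's body presses on something with over 40 N, if the wrist force passes 120 N, or if a joint passes its speed limit or range.

### The arm

A 6-joint arm with a two-finger parallel gripper is mounted at the origin on the work surface. World frame = base frame: x ahead of the robot, y to its left, z up, the work surface at z = 0. Lengths are in m, angles in degrees, forces in N, time in s.
With the tool pointing down it reaches from about 0.4 to 0.825 m from the base axis. Payload 7 kg.
Tool frame: the origin (TCP) lies midway between the tips of the shut fingers; the grasp point (between the pads) lies 19 mm behind it (grip_depth is the distance from the TCP to the grasp point, in m); z points along the fingers, y is the direction in which the jaws open and shut (so a half turn about z gives the same grasp; the last joint's range is limited). The gripper opens to 88 mm and grips with 3 to 60 N. Pads are 19 mm wide; open, the fingers measure 130 mm over their backs; the gripper's body (78 mm by 193 mm) begins 47 mm behind the grasp point.
Start: joints at [81.71, 20.546, 0.682, 0, -70.136, -16.507], TCP at [0.283, 0.613, 0.227] pointing down, gripper open.
Joint ranges: [-176.03, 176.03], [-82.01, 121.73], [-58.28, 71.71], [-173.87, 95.51], [-174.79, -0.11], [-173.66, 173.66]. Speed limits (degrees/s): [136.94, 136.94, 172.46, 180, 180, 180].

### API

Orientations are given as [roll, pitch, yaw] about the fixed x, y, z axes, in that order (R = Rz(yaw) Ry(pitch) Rx(roll)).
In Python, from plant import * gives the robot as it stands.
- The arm moves only by the shell command python3 -m inch 'ROWS'. ROWS is JSON, a list of rows, each an object of numbers: "ax", "ay", "az": the turn, a rotation vector about the tool's x, y, z in degrees; "dx", "dy", "dz": the shift along the tool's x, y, z in mm; "fingers": the finger opening in mm, from 0 to 87.6. In form: [{"ax": .., "ay": .., "az": .., "dx": .., "dy": .., "dz": .., "fingers": ..}, ...]. A call has 1 to 8 rows; each row is the pose to reach, as a shift and turn from the pose commanded when the call began, along the tool's axes at that moment; what a row does not reach only later rows make up. A row lasts 1/8 s, in which the tool goes at most 62.5 mm and 10.7 degrees, less where a joint would pass 70% of its speed; a pose out of reach is approached as far as the arm can. A call with a gripper value outside its range is refused whole. The fingers move at their own pace and stop on an object; the grip force is fixed at half the most. Time passes only in rows, so rows that repeat a pose let the fingers close. It gives the time, the measured TCP pose, the force and the opening at its end, in the units of the state.
- get_obs(): the state, without advancing time (a new reading comes with each control period).
- snapshot(name): name is "side" or "top"; returns a dict with "image" (480x640x3 uint8, red, green, blue), "fx", "fy", "cx", "cy" (pixels), "rvec" (rotation vector, rad) and "tvec" (3), from world to camera coordinates, as OpenCV has them. Camera axes: x right, y down, z forward; pixel columns grow to the right and rows downward; lengths in m; the calibration is good to about 2 mm. A picture is of the moment at which its call begins. There is no depth.
- close_job(): hands the job in, once; it reports no verdict.
Trained networks look in the newest picture that a camera, given by its name, has taken for a name from the list of things; names that differ only in an ending like _2 or _b are one class to them, and where a whole thing is asked for, a point or a joint stands for the part that bears it (a point fixed in the world has none). Each returns a list of dicts, best first, with "score" (0 to 1); they miss things now and then, are a little off and sometimes report something else, mostly with a low value. They report only what shows in the picture. A call takes as long as a camera call.
- search_frame(target, camera): "bbox" ([centre column, centre row, width, height] in pixels, round what is visible of it).
- trace(target, camera): "mask" (480x640 bool, what is visible of it) and "bbox" ([centre column, centre row, width, height] in pixels, round what is visible of it).
- landmark_of(target, camera): "position" ([column, row] in pixels: a listed point, or the origin of a listed thing).
The state is a dict: "clock": time; "joint_pos": joint angles; "qvel": joint speeds; "tau": joint torques, N m; "tool_pos": TCP position; "orientation": TCP orientation; "force": force on the tool from outside, world axes, zero at the start; "moment": the same for the moment, N m; "opening": finger opening in m.
Only numpy, scipy, OpenCV 4.12 (cv2) and the standard library are available. Lean on these libraries where they do the work, as an engineer would, in place of code of your own. Each camera call takes 0.05 s, during which the arm holds its last target.

## Working session

There is one attempt and no reset: what is moved stays moved. The work goes in short steps, Python scripts to look and compute and a shell command to move; the robot and the scene stay as the last step left them, time stands still between calls to the robot, and variables do not carry over. Pictures are saved under pics/ and viewed, and the job is handed in when it is done.

```bash
ls; mkdir -p pics
cat > h.py <<'E'
from plant import *
import numpy as np, cv2
from scipy.spatial.transform import Rotation as R
def ray(s,uv):
    Rm=cv2.Rodrigues(np.array(s["rvec"],float))[0]; t=np.array(s["tvec"],float).ravel()
    d=np.array([(uv[0]-s["cx"])/s["fx"],(uv[1]-s["cy"])/s["fy"],1.])
    return -Rm.T@t, Rm.T@d
def atz(s,uv,z):
    o,d=ray(s,uv); return o+d*(z-o[2])/d[2]
def tri(s1,a,s2,b):
    o1,d1=ray(s1,a);o2,d2=ray(s2,b)
    k=np.linalg.lstsq(np.c_[d1,-d2],o2-o1,rcond=None)[0]
    p,q=o1+d1*k[0],o2+d2*k[1]
    return (p+q)/2,np.linalg.norm(p-q)
def proj(s,p):
    return cv2.projectPoints(np.array(p,float).reshape(-1,3),np.array(s["rvec"],float),np.array(s["tvec"],float),np.array([[s["fx"],0,s["cx"]],[0,s["fy"],s["cy"]],[0,0,1.]]),None)[0].reshape(-1,2)
def save(s,n): cv2.imwrite(f"pics/{n}.png",np.ascontiguousarray(s["image"][:,:,::-1]))
E
python3 - <<'E'
from h import *
np.set_printoptions(precision=4,suppress=True)
S={c:snapshot(c) for c in("top","side")}
for c in S: save(S[c],c+"0"); print(c,ray(S[c],(320,240)))
L={}
for t in ["pin_centre","pin_tip","block","carousel_centre","lock_hole","spool","jar","pliers"]:
    for c in S:
        r=landmark_of(t,c); L[t,c]=r
        print(t,c,[(np.round(x["position"],1),round(x["score"],2)) for x in r[:3]])
    if L[t,"top"] and L[t,"side"]: print(tri(S["top"],L[t,"top"][0]["position"],S["side"],L[t,"side"][0]["position"]))
print(get_obs())
E
```

```text
pics
top (array([0.5833, 0.0173, 1.0667]), array([ 0.0459,  0.002 , -0.9991]))
side (array([ 0.2341, -0.8591,  0.7253]), array([ 0.3409,  0.7675, -0.543 ]))
pin_centre top [(array([464.9, 289.1]), 0.63)]
pin_centre side [(array([349.3, 368.3]), 0.8)]
(array([ 0.5333, -0.2833,  0.0639]), np.float64(0.006962525171608549))
pin_tip top [(array([318.9, 267.1]), 0.26)]
pin_tip side [(array([344.6, 391.2]), 0.77)]
(array([ 0.615 , -0.0019, -0.303 ]), np.float64(0.10456564473294327))
block top [(array([455.6, 283.5]), 0.82)]
block side [(array([344.8, 395.5]), 0.83), (array([349.7, 368.4]), 0.54), (array([406. , 312.7]), 0.48)]
(array([ 0.5356, -0.2798, -0.0023]), np.float64(0.006869686213424579))
carousel_centre top [(array([318.3, 262.3]), 0.64), (array([394.6, 199.5]), 0.43)]
carousel_centre side [(array([298.4, 264.7]), 0.8)]
(array([0.5802, 0.0234, 0.0541]), np.float64(0.005197111537136177))
lock_hole top [(array([337.2, 230.6]), 0.8)]
lock_hole side [(array([337.1, 268.3]), 0.96), (array([346.5, 396.4]), 0.2)]
(array([ 0.648 , -0.0161,  0.0499]), np.float64(0.004779083930403403))
spool
[... 254 characters left out ...]
, 0.75)]
(array([0.5035, 0.3567, 0.0102]), np.float64(0.003975745179759633))
pliers top [(array([293.2, 177.5]), 0.84)]
pliers side [(array([370.5, 248. ]), 0.56)]
(array([0.7734, 0.0796, 0.005 ]), np.float64(0.004580532539432551))
{'clock': 0.9, 'joint_pos': array([ 81.7077,  20.5425,   0.6814,  -0.0014, -70.1362, -16.5063]), 'qvel': array([ 0.0398,  0.0684, -0.0347, -0.0178, -0.051 ,  0.0224]), 'tau': array([  0.0001, -58.2361,  29.3298,   7.0025,   0.0125,  -0.    ]), 'tool_pos': array([0.2831, 0.6127, 0.2266]), 'orientation': array([-179.9978,    0.002 ,  -24.7991]), 'force': array([-1.093 ,  0.3988, -0.0045]), 'moment': array([-0.0488,  0.0037,  0.0039]), 'opening': 0.08762042677686055}
```

View pics/top0.png

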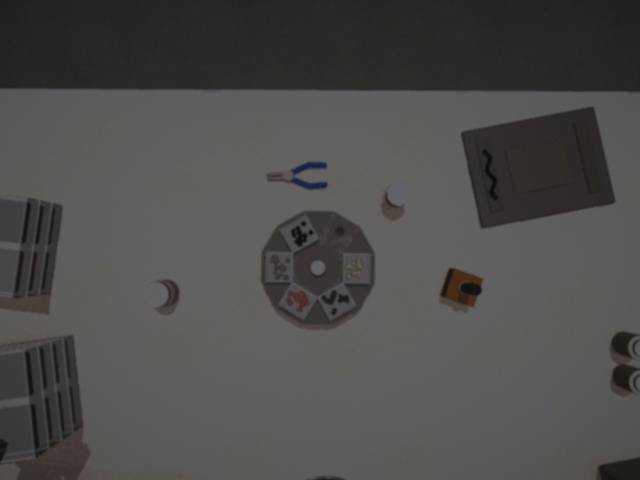

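View pics/side0.png

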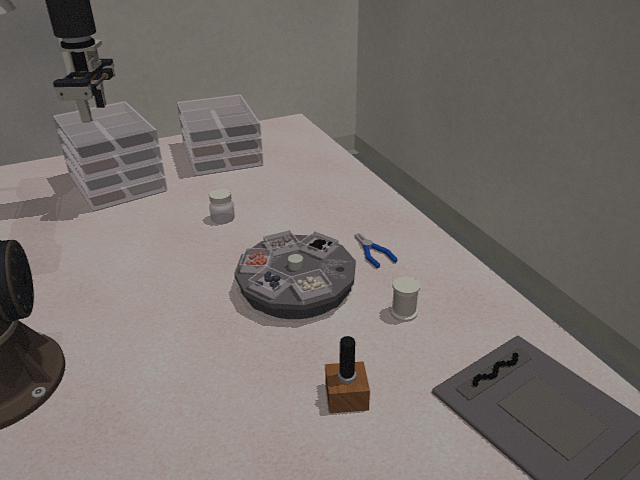

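The top view shows the knob at about (318,268), the carousel hole at (340,231), the block at (462,287) with the handle top at about (472,289), the spool at (396,195) and the pliers at (300,176). The side view shows the handle top at (347,339) and the collar at (347,378). Next I refine these positions from the masks.

Run:
```python
from h import *
np.set_printoptions(precision=4,suppress=True)
S={c:snapshot(c) for c in("top","side")}
for t in ["carousel","block","pin_centre","lock_hole"]:
    for c in S:
        r=trace(t,c)
        for x in r[:2]:
            m=x["mask"]; ys,xs=np.nonzero(m)
            print(t,c,round(x["score"],2),np.round(x["bbox"],1),m.sum(),xs.mean().round(1),ys.mean().round(1))
# crops upscaled
for c,(u,v,w,h) in {"top":(255,205,120,125),"side":(225,225,140,95)}.items():
    im=S[c]["image"][v:v+h,u:u+w,::-1]; 
    im=cv2.convertScaleAbs(cv2.resize(im,None,fx=5,fy=5,interpolation=cv2.INTER_CUBIC),alpha=1.6); cv2.imwrite(f"pics/c_{c}.png",im[:600,:800])
im=S["top"]["image"][255:320,430:500,::-1];im2=S["side"]["image"][330:420,310:380,::-1]
a=cv2.convertScaleAbs(cv2.resize(im,(420,390),interpolation=cv2.INTER_CUBIC),alpha=2.0)
b=cv2.resize(im2,(350,450),interpolation=cv2.INTER_CUBIC)
o=np.zeros((450,770,3),np.uint8);o[:390,:420]=a;o[:,420:]=b
cv2.imwrite("pics/c_pin.png",o)
for n,uv,z,c in [("knobtop",(318,268),.072,"top"),("hole",(340,231),.05,"top"),("knobside",(295.5,259),.072,"side"),("holeside",(337.1,268.3),.05,"side"),("pintop",(472,289),.123,"top"),("pintopside",(347,340),.123,"side")]:
    print(n,atz(S[c],uv,z))
```

```text
carousel top 0.74 [318.2 268.8 117.1 116.8] 10565 317.5 267.8
carousel side 0.86 [294.6 271.  123.2  75.8] 7526 295.0 270.6
block top 0.59 [462.5 287.8  48.4  39.7] 870 459.2 286.4
block side 0.93 [345.8 386.6  45.9  53. ] 1754 346.6 390.1
pin_centre top 0.58 [469.9 288.8  26.4  14. ] 291 469.0 288.4
pin_centre side 0.87 [349.9 360.9  19.5  45.5] 765 346.5 360.4
lock_hole top 0.94 [319.5 269.1 118.3 117.1] 10411 317.5 267.7
lock_hole side 0.77 [293.6 268.5 123.3  77.2] 7605 294.7 270.5
knobtop [0.5709 0.0229 0.072 ]
hole [ 0.6494 -0.0229  0.05  ]
knobside [0.571  0.0216 0.072 ]
holeside [ 0.6457 -0.0154  0.05  ]
pintop [ 0.5336 -0.278   0.123 ]
pintopside [ 0.5331 -0.2816  0.123 ]
```

View pics/c_top.png

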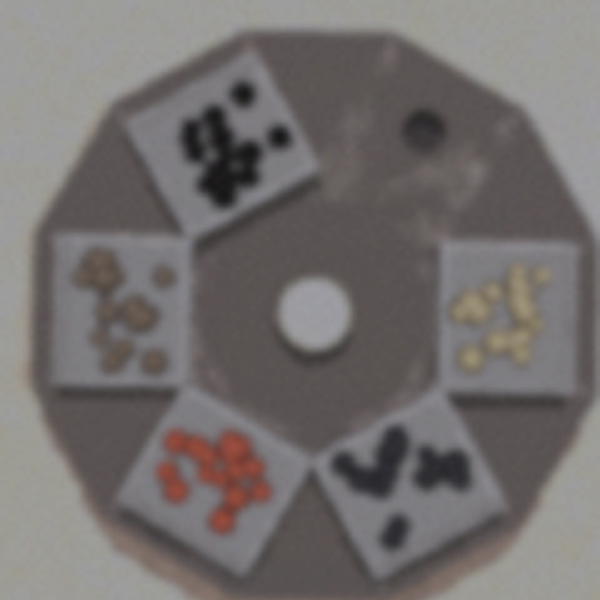

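View pics/c_pin.png

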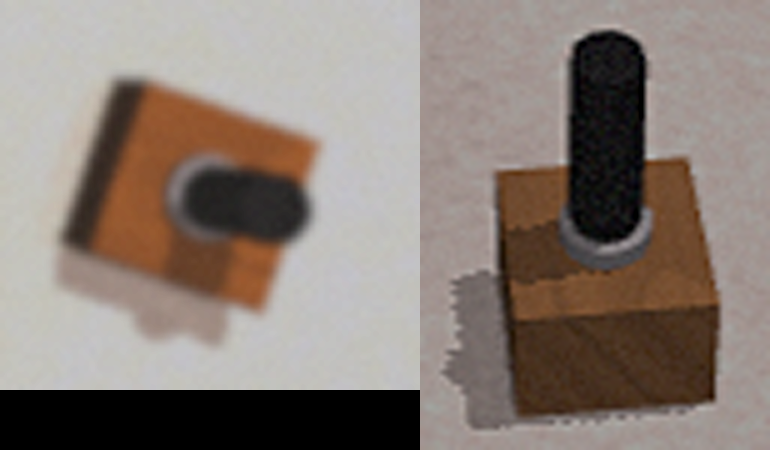

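View pics/c_side.png

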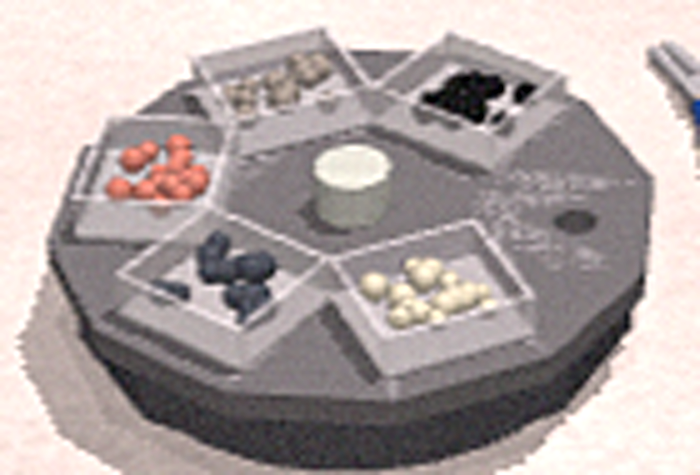

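The crops give the hole at top (339.8,231.2) and side (340,269.4), the knob top at (317.8,267.8) and (295.4,258.6), and the handle top at (476,289.8) and (347.4,339.6).

Run:
```python
from h import *
np.set_printoptions(precision=4,suppress=True)
S={c:snapshot(c) for c in("top","side")}
T,D=S["top"],S["side"]
for n,a,b,z in [("knob",(317.8,267.8),(295.4,258.6),.072),("hole",(339.8,231.2),(340,269.4),.05),("pintop",(476,289.8),(347.4,339.6),.123),("collar",(465.2,288),(346.8,377),.053)]:
    print(n,atz(T,a,z),atz(D,b,z),*tri(T,a,D,b))
print(proj(T,[.5335,-.282,.123]),proj(D,[.5335,-.282,.123]))
# outline-based plate centre
from scipy.optimize import least_squares
```

```text
knob [0.5713 0.0233 0.072 ] [0.5714 0.023  0.072 ] [0.5714 0.0233 0.0718] 0.00019972829056322803
hole [ 0.649  -0.0225  0.05  ] [ 0.6493 -0.0214  0.05  ] [ 0.6489 -0.0225  0.0509] 0.00018748101197058831
pintop [ 0.5321 -0.2857  0.123 ] [ 0.5341 -0.2811  0.123 ] [ 0.5323 -0.2846  0.1266] 4.6276290963656335e-05
collar [ 0.5319 -0.2857  0.053 ] [ 0.5295 -0.2901  0.053 ] [ 0.5315 -0.2868  0.049 ] 0.0004435155733773146
[[474.0714 289.0744]] [[347.3298 340.0972]]
```

```bash
cat >> h.py <<'E'
def rel(p,yaw=None,o=None):
    o=o or get_obs(); Rm=R.from_euler("xyz",o["orientation"],degrees=True)
    d=Rm.inv().apply(np.array(p)-o["tool_pos"])*1000
    a=np.zeros(3)
    if yaw is not None: a=(Rm.inv()*R.from_euler("xyz",[180,0,yaw],degrees=True)).as_rotvec(degrees=True)
    print("clk",round(o["clock"],2),"pos",np.round(o["tool_pos"],4),"ori",np.round(o["orientation"],2),"F",np.round(o["force"],1),"open",round(o["opening"],4)); print("  d",np.round(d,1),"a",np.round(a,1))
E
python3 - <<'E'
from h import *
rel([.532,-.285,.235],20); rel([.36,.32,.27],0)
E
```

```text
clk 1.5 pos [0.2831 0.6127 0.2266] ori [-180.     0.   -24.8] F [0.7 0.7 0.3] open 0.0875
  d [602.5 710.6  -8.4] a [ -0.    0.  -44.8]
clk 1.5 pos [0.2831 0.6127 0.2266] ori [-180.     0.   -24.8] F [0.7 0.7 0.3] open 0.0875
  d [192.6 233.5 -43.4] a [ -0.    0.  -24.8]
```

```bash
python3 -m inch '[{"dx":10,"dy":12,"dz":-30},{"dx":602,"dy":711,"dz":-40,"az":-45},{"dx":602,"dy":711,"dz":-40,"az":-45},{"dx":602,"dy":711,"dz":-40,"az":-45},{"dx":602,"dy":711,"dz":-40,"az":-45},{"dx":602,"dy":711,"dz":-40,"az":-45},{"dx":602,"dy":711,"dz":-40,"az":-45},{"dx":602,"dy":711,"dz":-40,"az":-45}]'
python3 -c "
from h import *
rel([.532,-.285,.235],20)"
```

```text
clk 1.5 pos [0.2831 0.6127 0.2266] ori [-180.     0.   -24.8] F [0.7 0.7 0.3] open 0.0875
  d [602.5 710.6  -8.4] a [ -0.    0.  -44.8]$[0]: bad value
```

```bash
python3 -m inch '[{"ax":0,"ay":0,"az":0,"dx":10,"dy":12,"dz":-30,"fingers":87},{"ax":0,"ay":0,"az":-45,"dx":602,"dy":711,"dz":-40,"fingers":87},{"ax":0,"ay":0,"az":-45,"dx":602,"dy":711,"dz":-40,"fingers":87},{"ax":0,"ay":0,"az":-45,"dx":602,"dy":711,"dz":-40,"fingers":87},{"ax":0,"ay":0,"az":-45,"dx":602,"dy":711,"dz":-40,"fingers":87},{"ax":0,"ay":0,"az":-45,"dx":602,"dy":711,"dz":-40,"fingers":87},{"ax":0,"ay":0,"az":-45,"dx":602,"dy":711,"dz":-40,"fingers":87},{"ax":0,"ay":0,"az":-45,"dx":602,"dy":711,"dz":-40,"fingers":87}]'
python3 -c "
from h import *
rel([.532,-.285,.235],20)"
```

```text
clock: 2.5
tool_pos: [0.4039, 0.1742, 0.2619]
orientation: [-180.0, -0.1, 20.2]
force: [1.8, -1.0, 0.9]
opening: 0.0872
clk 2.5 pos [0.4039 0.1742 0.2619] ori [-1.7997e+02 -7.0000e-02  2.0240e+01] F [ 1.8 -1.   0.9] open 0.0872
  d [-38.8 475.1  26.5] a [-0.  -0.1  0.2]
```

```bash
python3 -m inch '[{"ax":0,"ay":0,"az":0,"dx":-39,"dy":475,"dz":27,"fingers":87},{"ax":0,"ay":0,"az":0,"dx":-39,"dy":475,"dz":27,"fingers":87},{"ax":0,"ay":0,"az":0,"dx":-39,"dy":475,"dz":27,"fingers":87},{"ax":0,"ay":0,"az":0,"dx":-39,"dy":475,"dz":27,"fingers":87},{"ax":0,"ay":0,"az":0,"dx":-39,"dy":475,"dz":27,"fingers":87},{"ax":0,"ay":0,"az":0,"dx":-39,"dy":475,"dz":27,"fingers":87},{"ax":0,"ay":0,"az":0,"dx":-39,"dy":475,"dz":27,"fingers":87},{"ax":0,"ay":0,"az":0,"dx":-39,"dy":475,"dz":27,"fingers":87}]'
python3 -m inch '[{"ax":0,"ay":0,"az":0,"dx":0,"dy":0,"dz":0,"fingers":87},{"ax":0,"ay":0,"az":0,"dx":0,"dy":0,"dz":0,"fingers":87}]'
python3 -c "
from h import *
rel([.5321,-.2852,.089],20)"
```

```text
clock: 3.5
tool_pos: [0.5314, -0.2861, 0.2338]
orientation: [-180.0, 0.0, 20.1]
force: [1.0, 0.5, -0.9]
opening: 0.0869
clock: 3.75
tool_pos: [0.5309, -0.2831, 0.2341]
orientation: [-180.0, 0.0, 20.2]
force: [1.2, -0.1, 0.5]
opening: 0.0871
clk 3.75 pos [ 0.5309 -0.2831  0.2341] ori [-1.7998e+02  2.0000e-02  2.0160e+01] F [ 1.2 -0.1  0.5] open 0.0871
  d [  0.4   2.4 145.1] a [-0.   0.   0.2]
```

Clear of the pin at this height; descend, then close.

```bash
python3 -m inch '[{"ax":0,"ay":0,"az":0,"dx":0.4,"dy":2.4,"dz":50,"fingers":87},{"ax":0,"ay":0,"az":0,"dx":0.4,"dy":2.4,"dz":95,"fingers":87},{"ax":0,"ay":0,"az":0,"dx":0.4,"dy":2.4,"dz":125,"fingers":87},{"ax":0,"ay":0,"az":0,"dx":0.4,"dy":2.4,"dz":145,"fingers":87},{"ax":0,"ay":0,"az":0,"dx":0.4,"dy":2.4,"dz":145,"fingers":60},{"ax":0,"ay":0,"az":0,"dx":0.4,"dy":2.4,"dz":145,"fingers":40},{"ax":0,"ay":0,"az":0,"dx":0.4,"dy":2.4,"dz":145,"fingers":34},{"ax":0,"ay":0,"az":0,"dx":0.4,"dy":2.4,"dz":145,"fingers":34}]'
python3 - <<'E'
from h import *
rel([.5321,-.2852,.089],20)
for c in ("top","side"):
    s=snapshot(c)
    p=proj(s,[.532,-.285,.1])[0].astype(int); print(p)
    u,v=p; im=s["image"][max(v-60,0):v+60,u-65:u+65,::-1]
    cv2.imwrite(f"pics/g_{c}.png",cv2.convertScaleAbs(cv2.resize(im,None,fx=4.5,fy=4.5,interpolation=cv2.INTER_CUBIC),alpha=1.5))
E
```

```text
clock: 4.75
tool_pos: [0.5329, -0.2854, 0.0903]
orientation: [180.0, -0.1, 20.2]
force: [0.4, -0.2, 0.2]
opening: 0.0527
clk 4.75 pos [ 0.5329 -0.2854  0.0903] ori [ 1.7995e+02 -7.0000e-02  2.0210e+01] F [ 0.4 -0.2  0.2] open 0.0527
  d [-0.7 -0.4  1.3] a [ 0.  -0.1  0.2]
[471 289]
[347 352]
```

View pics/g_side.png

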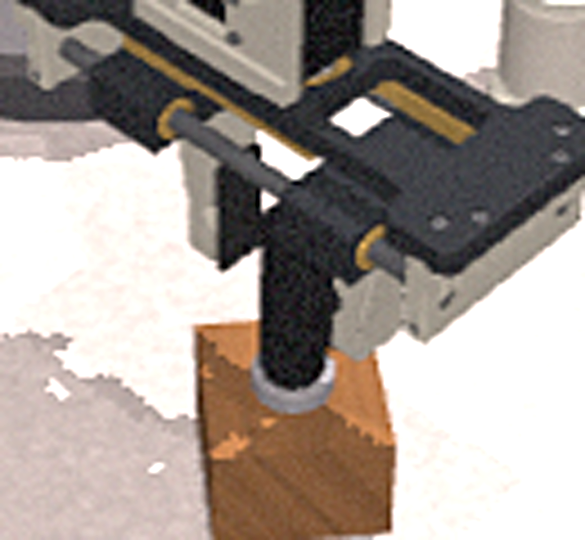

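The side crop shows the handle between the two pads, with the collar on the block at about (292,383). Next I close on it.

```bash
python3 -m inch '[{"ax":0,"ay":0,"az":0,"dx":0,"dy":0,"dz":0,"fingers":10},{"ax":0,"ay":0,"az":0,"dx":0,"dy":0,"dz":0,"fingers":10},{"ax":0,"ay":0,"az":0,"dx":0,"dy":0,"dz":0,"fingers":10},{"ax":0,"ay":0,"az":0,"dx":0,"dy":0,"dz":0,"fingers":10},{"ax":0,"ay":0,"az":0,"dx":0,"dy":0,"dz":0,"fingers":10},{"ax":0,"ay":0,"az":0,"dx":0,"dy":0,"dz":0,"fingers":10}]'
python3 -c "
from h import *
print(get_obs()['moment']);rel([.5321,-.2852,.089],20)"
```

```text
clock: 5.6
tool_pos: [0.5324, -0.2854, 0.0893]
orientation: [-180.0, 0.0, 20.2]
force: [0.5, -0.1, -0.7]
opening: 0.0233
[-0.2215158  -0.00749218 -0.03856777]
clk 5.6 pos [ 0.5324 -0.2854  0.0893] ori [-1.80e+02  1.00e-02  2.02e+01] F [ 0.5 -0.1 -0.7] open 0.0233
  d [-0.2 -0.3  0.3] a [-0.   0.   0.2]
```

```bash
python3 -m inch '[{"ax":0,"ay":0,"az":0,"dx":0,"dy":0,"dz":-25,"fingers":10},{"ax":0,"ay":0,"az":0,"dx":0,"dy":0,"dz":-60,"fingers":10},{"ax":0,"ay":0,"az":0,"dx":0,"dy":0,"dz":-100,"fingers":10},{"ax":0,"ay":0,"az":0,"dx":0,"dy":0,"dz":-100,"fingers":10},{"ax":0,"ay":0,"az":0,"dx":0,"dy":0,"dz":-100,"fingers":10}]'
python3 -c "
from h import *
rel([.649,-.022,.19],20)"
```

```text
clock: 6.22
tool_pos: [0.5318, -0.2849, 0.1885]
orientation: [-179.9, 0.0, 20.2]
force: [-1.4, -0.3, -2.9]
opening: 0.0233
clk 6.22 pos [ 0.5318 -0.2849  0.1885] ori [-1.7993e+02  3.0000e-02  2.0180e+01] F [-1.4 -0.3 -2.9] open 0.0233
  d [ 200.7 -206.4   -1.4] a [-0.1  0.   0.2]
```

```bash
python3 -m inch '[{"ax":0,"ay":0,"az":0,"dx":35,"dy":-36,"dz":0,"fingers":10},{"ax":0,"ay":0,"az":0,"dx":75,"dy":-77,"dz":0,"fingers":10},{"ax":0,"ay":0,"az":0,"dx":115,"dy":-118,"dz":0,"fingers":10},{"ax":0,"ay":0,"az":0,"dx":155,"dy":-159,"dz":0,"fingers":10},{"ax":0,"ay":0,"az":0,"dx":185,"dy":-190,"dz":0,"fingers":10},{"ax":0,"ay":0,"az":0,"dx":200,"dy":-206,"dz":0,"fingers":10},{"ax":0,"ay":0,"az":0,"dx":200,"dy":-206,"dz":0,"fingers":10},{"ax":0,"ay":0,"az":0,"dx":200,"dy":-206,"dz":0,"fingers":10}]'
python3 - <<'E'
from h import *
rel([.649,-.022,.19],20)
o=get_obs(); tp=o["tool_pos"]
for c in ("top","side"):
    s=snapshot(c)
    print(c,[(np.round(x["position"],1),round(x["score"],2)) for n in("pin_tip","pin_centre","lock_hole") for x in landmark_of(n,c)[:1]])
    tip=tp+[0,0,-.078]
    print(proj(s,[tip,tip+[0,0,.034],[.649,-.022,.05]]))
    u,v=proj(s,tip)[0].astype(int)
    im=s["image"][v-60:v+60,u-70:u+70,::-1]
    cv2.imwrite(f"pics/h_{c}.png",cv2.convertScaleAbs(cv2.resize(im,None,fx=5,fy=5,interpolation=cv2.INTER_CUBIC),alpha=1.5)); print("org",u-70,v-60)
E
```

```text
clock: 7.22
tool_pos: [0.6482, -0.0238, 0.1885]
orientation: [-180.0, 0.1, 20.2]
force: [-0.3, 0.3, -0.9]
opening: 0.0235
clk 7.22 pos [ 0.6482 -0.0238  0.1885] ori [-1.7999e+02  1.0000e-01  2.0170e+01] F [-0.3  0.3 -0.9] open 0.0235
  d [ 1.3 -1.4 -1.5] a [-0.   0.1  0.2]
top []
[[341.61271625 229.65707369]
 [342.37860153 228.46709397]
 [339.55155803 231.20713465]]
org 271 169
side [(array([339.7, 243.4]), 0.56), (array([342.5, 220.9]), 0.98), (array([338.6, 267.7]), 0.93)]
[[340.22470262 245.04052537]
 [340.33439755 230.24204201]
 [339.99888358 269.61081371]]
org 270 185
```

View pics/h_side.png

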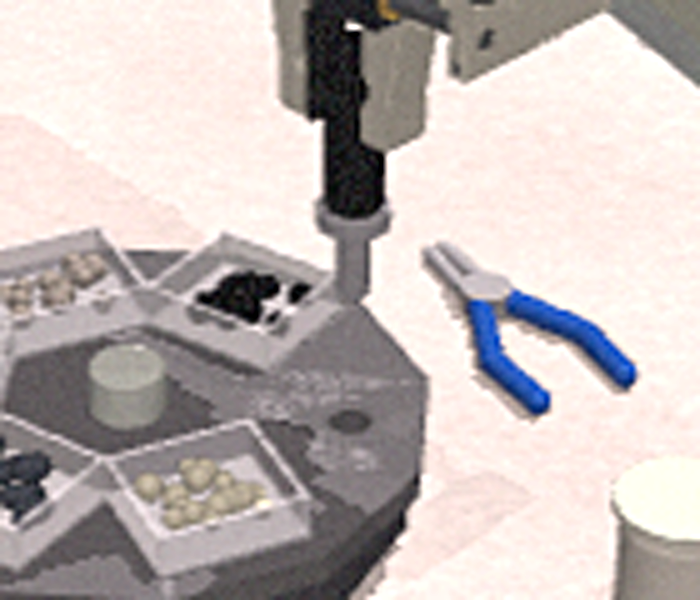

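View pics/h_top.png

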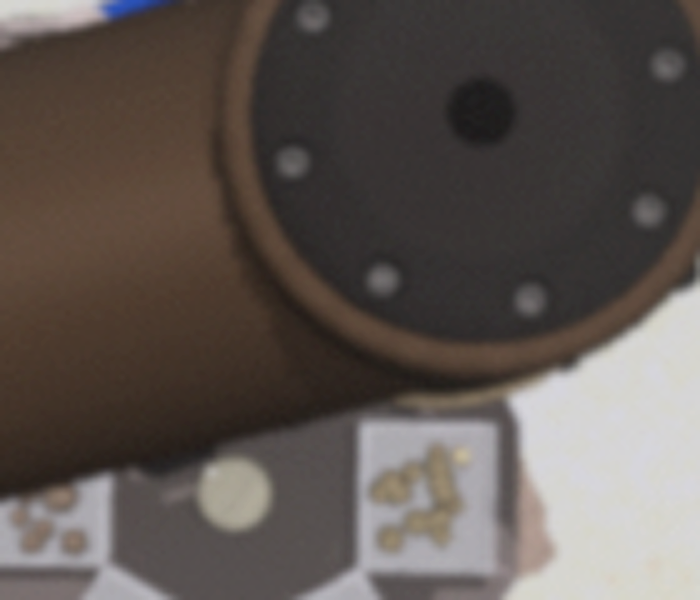

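The side crop shows the tip at full-image (340.2,244.6), against (340.2,245.0) predicted from the TCP. So the pin sits straight and centred in the grasp. Next: correct 1 to 2 mm and descend.

```bash
python3 -m inch '[{"ax":0,"ay":0,"az":0,"dx":1,"dy":-1,"dz":0,"fingers":10},{"ax":0,"ay":0,"az":0,"dx":1,"dy":-1,"dz":25,"fingers":10},{"ax":0,"ay":0,"az":0,"dx":1,"dy":-1,"dz":45,"fingers":10},{"ax":0,"ay":0,"az":0,"dx":1,"dy":-1,"dz":52,"fingers":10},{"ax":0,"ay":0,"az":0,"dx":1,"dy":-1,"dz":52,"fingers":10}]'
python3 - <<'E'
from h import *
rel([.649,-.022,.128],20)
o=get_obs(); tp=o["tool_pos"]
for c in ("side",):
    s=snapshot(c)
    rel([.649,-.022,.128],20)
    tip=tp+[0,0,-.078]
    print(proj(s,[tip,tip+[0,0,.034],[.649,-.022,.05]]))
    u,v=proj(s,tip)[0].astype(int)
    im=s["image"][v-35:v+35,u-40:u+40,::-1]
    cv2.imwrite(f"pics/i_{c}.png",cv2.convertScaleAbs(cv2.resize(im,None,fx=8,fy=8,interpolation=cv2.INTER_CUBIC),alpha=1.5)); print("org",u-40,v-35)
E
```

```text
clock: 8.25
tool_pos: [0.6496, -0.0217, 0.1373]
orientation: [180.0, 0.0, 20.2]
force: [0.3, 0.2, -2.2]
opening: 0.0235
clk 8.25 pos [ 0.6496 -0.0217  0.1373] ori [1.7999e+02 3.0000e-02 2.0210e+01] F [ 0.3  0.2 -2.2] open 0.0235
  d [-0.7  0.1  9.3] a [0.  0.  0.2]
clk 8.3 pos [ 0.65   -0.0216  0.1379] ori [ 1.7998e+02 -3.0000e-02  2.0220e+01] F [ 0.5  0.2 -1.8] open 0.0234
  d [-1.1 -0.   9.9] a [ 0.  -0.   0.2]
[[340.2399334  265.69208065]
 [340.34694183 251.63224603]
 [339.99888358 269.61081371]]
org 300 230
```

View pics/i_side.png

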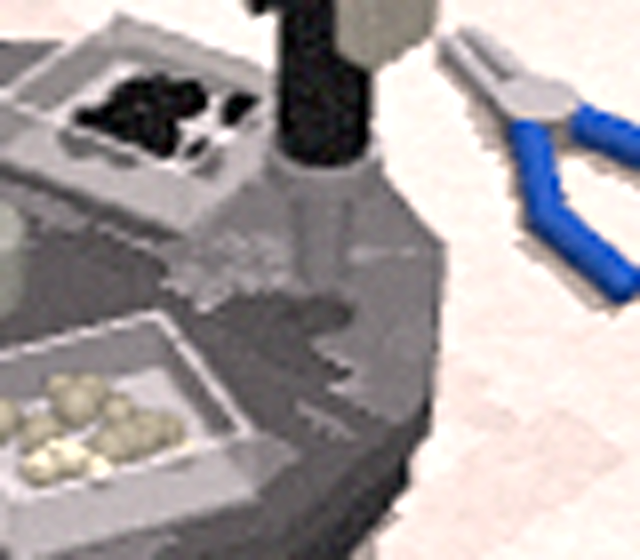

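The side crop shows the tip at crop (322,285), just above the hole's dark ellipse at about (322,315). It is aligned, so I lower it to the hidden plate.

```bash
python3 -m inch '[{"ax":0,"ay":0,"az":0,"dx":-0.7,"dy":0,"dz":5,"fingers":10},{"ax":0,"ay":0,"az":0,"dx":-0.7,"dy":0,"dz":10,"fingers":10},{"ax":0,"ay":0,"az":0,"dx":-0.7,"dy":0,"dz":14,"fingers":10},{"ax":0,"ay":0,"az":0,"dx":-0.7,"dy":0,"dz":14,"fingers":10}]'
python3 -m inch '[{"ax":0,"ay":0,"az":0,"dx":0,"dy":0,"dz":4,"fingers":10},{"ax":0,"ay":0,"az":0,"dx":0,"dy":0,"dz":8,"fingers":10},{"ax":0,"ay":0,"az":0,"dx":0,"dy":0,"dz":11,"fingers":10},{"ax":0,"ay":0,"az":0,"dx":0,"dy":0,"dz":11,"fingers":10}]'
```

```text
clock: 8.8
tool_pos: [0.6487, -0.0219, 0.1229]
orientation: [-180.0, 0.0, 20.2]
force: [0.1, 0.3, -2.0]
opening: 0.023
clock: 9.3
tool_pos: [0.6493, -0.0219, 0.1132]
orientation: [180.0, -0.0, 20.2]
force: [-2.0, -0.1, 4.1]
opening: 0.0235
```

Contact at TCP z 0.113, as expected for the hidden plate. Next I work out the arc in tool axes.

```bash
cat >> h.py <<'E'
C=np.array([.5713,.0232])
def arc(th0,steps,base=None,psi=20.2):
    c,s=np.cos(np.radians(psi)),np.sin(np.radians(psi)); M=np.array([[c,s],[s,-c]])
    P=lambda t:C+.09*np.array([np.cos(np.radians(t)),np.sin(np.radians(t))])
    b=P(th0) if base is None else np.array(base)
    for t in steps: print(round(t,1),np.round(M@(P(t)-b)*1000,1))
def th():
    o=get_obs(); d=o["tool_pos"][:2]-C; print("th",np.degrees(np.arctan2(d[1],d[0])).round(2),"r",np.hypot(*d).round(4),"z",o["tool_pos"][2].round(4),"F",np.round(o["force"],1),"M",np.round(o["moment"],2),"yaw",o["orientation"].round(1)[2],"clk",o["clock"])
E
python3 -c "
from h import *
th(); arc(-30.2,np.arange(-28.7,-17,1.5))"
```

```text
th -30.02 r 0.0901 z 0.1132 F [-2.  -0.1  4.1] M [0.13 0.68 0.02] yaw 20.2 clk 9.3
-28.7 [ 1.8 -1.5]
-27.2 [ 3.6 -3.1]
-25.7 [ 5.3 -4.7]
-24.2 [ 6.9 -6.4]
-22.7 [ 8.6 -8.1]
-21.2 [10.1 -9.8]
-19.7 [ 11.7 -11.6]
-18.2 [ 13.2 -13.4]
```

```bash
python3 -m inch '[{"ax":0,"ay":0,"az":0,"dx":1.8,"dy":-1.5,"dz":1,"fingers":10},{"ax":0,"ay":0,"az":0,"dx":3.6,"dy":-3.1,"dz":1,"fingers":10},{"ax":0,"ay":0,"az":0,"dx":5.3,"dy":-4.7,"dz":1,"fingers":10},{"ax":0,"ay":0,"az":0,"dx":6.9,"dy":-6.4,"dz":1,"fingers":10},{"ax":0,"ay":0,"az":0,"dx":8.6,"dy":-8.1,"dz":1,"fingers":10},{"ax":0,"ay":0,"az":0,"dx":10.1,"dy":-9.8,"dz":1,"fingers":10}]'
python3 - <<'E'
from h import *
th(); 
s=snapshot("side"); save(s,"s1"); th()
print(landmark_of("lock_hole","side")[:1])
arc(-21.2,np.arange(-20.2,-12,1.))
E
```

```text
clock: 10.05
tool_pos: [0.6556, -0.011, 0.1129]
orientation: [179.8, -0.0, 20.2]
force: [-1.9, -6.7, 6.4]
opening: 0.0232
th -22.07 r 0.091 z 0.1129 F [-1.9 -6.7  6.4] M [-3.05  0.45  0.01] yaw 20.2 clk 10.05
th -21.86 r 0.0911 z 0.1129 F [-1.4 -6.   7.5] M [-2.62  0.62 -0.04] yaw 20.2 clk 10.1
[{'position': [337.9, 271.0], 'score': 0.69}]
-20.2 [ 1.  -1.2]
-19.2 [ 2.  -2.4]
-18.2 [ 3.  -3.6]
-17.2 [ 4.  -4.9]
-16.2 [ 4.9 -6.1]
-15.2 [ 5.9 -7.4]
-14.2 [ 6.8 -8.7]
-13.2 [  7.6 -10. ]
-12.2 [  8.5 -11.3]
```

View pics/s1.png

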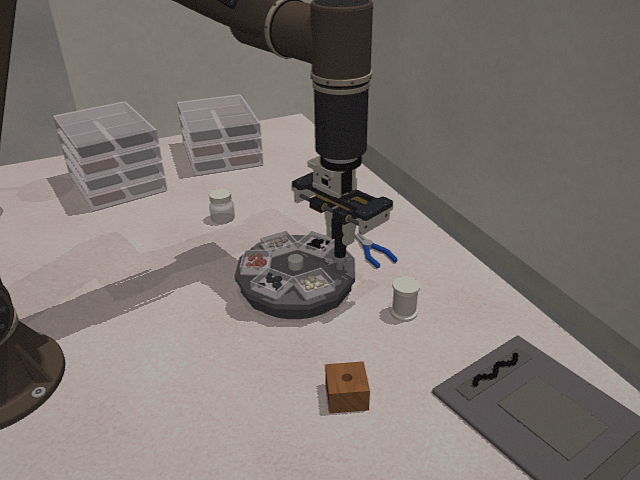

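Run:
```python
from h import *
a=cv2.imread("pics/s1.png")[200:315,225:375]; b=cv2.imread("pics/side0.png")[200:315,225:375]
o=np.vstack([cv2.resize(x,None,fx=4,fy=4,interpolation=cv2.INTER_CUBIC)[:, :] for x in (a,)])
o2=cv2.resize(b,None,fx=4,fy=4,interpolation=cv2.INTER_CUBIC)
cv2.imwrite("pics/cmp1.png",o);
```

```text
(no output)
```

View pics/cmp1.png

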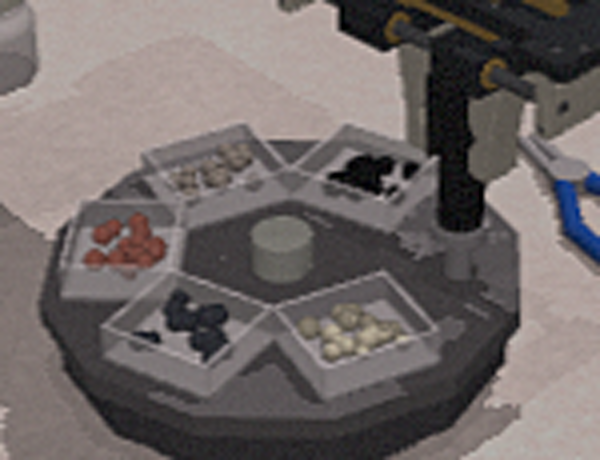

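Comparing crops, the bins have turned (the white-bead bin from (311.6,280) to (314.5,281), the black-bead bin from (323,242) to (319,244)). The collar is still proud of the plate, so I keep turning in smaller steps.

```bash
python3 -m inch '[{"ax":0,"ay":0,"az":0,"dx":1,"dy":-1.2,"dz":0.3,"fingers":10},{"ax":0,"ay":0,"az":0,"dx":2,"dy":-2.4,"dz":0.3,"fingers":10},{"ax":0,"ay":0,"az":0,"dx":3,"dy":-3.6,"dz":0.3,"fingers":10},{"ax":0,"ay":0,"az":0,"dx":4,"dy":-4.9,"dz":0.3,"fingers":10},{"ax":0,"ay":0,"az":0,"dx":4.9,"dy":-6.1,"dz":0.3,"fingers":10}]'
python3 - <<'E'
from h import *
th(); arc(-16.2,np.arange(-15.2,-11,1.));arc(-12.2,np.arange(-11.2,-7,1.));arc(-8.2,np.arange(-7.2,-3,1.))
E
```

```text
clock: 10.78
tool_pos: [0.6586, -0.0037, 0.1128]
orientation: [179.8, -0.1, 20.2]
force: [0.8, -6.4, 6.3]
opening: 0.0236
th -17.1 r 0.0914 z 0.1128 F [ 0.8 -6.4  6.3] M [-3.29 -0.09  0.01] yaw 20.2 clk 10.775
-15.2 [ 0.9 -1.3]
-14.2 [ 1.8 -2.6]
-13.2 [ 2.7 -3.9]
-12.2 [ 3.5 -5.2]
-11.2 [ 4.4 -6.5]
-11.2 [ 0.8 -1.3]
-10.2 [ 1.6 -2.7]
-9.2 [ 2.4 -4. ]
-8.2 [ 3.2 -5.4]
-7.2 [ 3.9 -6.8]
-7.2 [ 0.7 -1.4]
-6.2 [ 1.4 -2.8]
-5.2 [ 2.1 -4.2]
-4.2 [ 2.8 -5.6]
-3.2 [ 3.4 -7.1]
```

```bash
python3 -m inch '[{"ax":0,"ay":0,"az":0,"dx":1.1,"dy":-1.3,"dz":0,"fingers":10},{"ax":0,"ay":0,"az":0,"dx":2,"dy":-2.6,"dz":0,"fingers":10},{"ax":0,"ay":0,"az":0,"dx":2.9,"dy":-3.9,"dz":0,"fingers":10},{"ax":0,"ay":0,"az":0,"dx":3.7,"dy":-5.2,"dz":0,"fingers":10}]'
python3 -c "
from h import *
th()"
python3 -m inch '[{"ax":0,"ay":0,"az":0,"dx":0.8,"dy":-1.3,"dz":0,"fingers":10},{"ax":0,"ay":0,"az":0,"dx":1.6,"dy":-2.7,"dz":0,"fingers":10},{"ax":0,"ay":0,"az":0,"dx":2.4,"dy":-4,"dz":0,"fingers":10}]'
python3 -c "
from h import *
th()"
```

```text
clock: 11.28
tool_pos: [0.6606, 0.0027, 0.1129]
orientation: [179.8, -0.1, 20.2]
force: [0.4, -6.0, 7.9]
opening: 0.0236
th -12.94 r 0.0916 z 0.1129 F [ 0.4 -6.   7.9] M [-3.04 -0.25  0.07] yaw 20.2 clk 11.275
clock: 11.65
tool_pos: [0.6616, 0.0074, 0.1129]
orientation: [179.8, -0.1, 20.2]
force: [0.6, -6.6, 7.1]
opening: 0.0237
th -9.94 r 0.0917 z 0.1129 F [ 0.6 -6.6  7.1] M [-3.   -0.42  0.01] yaw 20.2 clk 11.65
```

```bash
python3 -c "
from h import *
for a in range(-9,45,4): print('--',a); arc(a,np.arange(a+1,a+5,1.))"
python3 -m inch '[{"ax":0,"ay":0,"az":0,"dx":0.8,"dy":-1.4,"dz":0.2,"fingers":10},{"ax":0,"ay":0,"az":0,"dx":1.5,"dy":-2.7,"dz":0.2,"fingers":10},{"ax":0,"ay":0,"az":0,"dx":2.3,"dy":-4.1,"dz":0.2,"fingers":10},{"ax":0,"ay":0,"az":0,"dx":3,"dy":-5.5,"dz":0.2,"fingers":10}]'
python3 -c "
from h import *
th()"
```

```text
-- -9
-8.0 [ 0.8 -1.4]
-7.0 [ 1.5 -2.8]
-6.0 [ 2.2 -4.2]
-5.0 [ 2.9 -5.6]
-- -5
-4.0 [ 0.7 -1.4]
-3.0 [ 1.3 -2.9]
-2.0 [ 1.9 -4.3]
-1.0 [ 2.5 -5.8]
-- -1
0.0 [ 0.6 -1.5]
1.0 [ 1.1 -2.9]
2.0 [ 1.6 -4.4]
3.0 [ 2.1 -5.9]
-- 3
4.0 [ 0.5 -1.5]
5.0 [ 0.9 -3. ]
6.0 [ 1.3 -4.5]
7.0 [ 1.6 -6.1]
-- 7
8.0 [ 0.3 -1.5]
9.0 [ 0.7 -3.1]
10.0 [ 1.  -4.6]
11.0 [ 1.2 -6.2]
-- 11
12.0 [ 0.2 -1.6]
13.0 [ 0.4 -3.1]
14.0 [ 0.6 -4.7]
15.0 [ 0.8 -6.2]
-- 15
16.0 [ 0.1 -1.6]
17.0 [ 0.2 -3.1]
18.0 [ 0.3 -4.7]
19.0 [ 0.4 -6.3]
-- 19
20.0 [ 0.  -1.6]
21.0 [ 0.  -3.1]
22.0 [-0.  -4.7]
23.0 [-0.1 -6.3]
-- 23
24.0 [-0.1 -1.6]
25.0 [-0.2 -3.1]
26.0 [-0.4 -4.7]
27.0 [-0.5 -6.3]
-- 27
28.0 [-0.2 -1.6]
29.0 [-0.4 -3.1]
30.0 [-0.7 -4.7]
31.0 [-1.  -6.2]
-- 31
32.0 [-0.3 -1.5]
33.0 [-0.6 -3.1]
34.0 [-1.  -4.6]
35.0 [-1.4 -6.1]
-- 35
36.0 [-0.4 -1.5]
37.0 [-0.9 -3. ]
38.0 [-1.3 -4.5]
39.0 [-1.8 -6. ]
-- 39
40.0 [-0.5 -1.5]
41.0 [-1.1 -3. ]
42.0 [-1.6 -4.4]
43.0 [-2.2 -5.9]
-- 43
44.0 [-0.6 -1.4]
45.0 [-1.3 -2.9]
46.0 [-1.9 -4.3]
47.0 [-2.6 -5.7]
clock: 12.15
tool_pos: [0.6627, 0.0135, 0.1129]
orientation: [179.8, -0.1, 20.2]
force: [0.9, -6.5, 6.9]
opening: 0.0236
th -6.07 r 0.0919 z 0.1129 F [ 0.9 -6.5  6.9] M [-3.17 -0.61  0.04] yaw 20.2 clk 12.15
```

```bash
python3 -m inch '[{"ax":0,"ay":0,"az":0,"dx":0.7,"dy":-1.4,"dz":0.2,"fingers":10},{"ax":0,"ay":0,"az":0,"dx":1.3,"dy":-2.9,"dz":0.2,"fingers":10},{"ax":0,"ay":0,"az":0,"dx":1.9,"dy":-4.3,"dz":0.2,"fingers":10},{"ax":0,"ay":0,"az":0,"dx":2.5,"dy":-5.8,"dz":0.2,"fingers":10}]'
python3 -c "
from h import *
th()"
```

```text
clock: 12.65
tool_pos: [0.6633, 0.0198, 0.1129]
orientation: [179.8, -0.2, 20.2]
force: [1.5, -7.1, 7.7]
opening: 0.0234
th -2.12 r 0.0921 z 0.1129 F [ 1.5 -7.1  7.7] M [-3.19 -0.75  0.07] yaw 20.2 clk 12.65
```

```bash
python3 -m inch '[{"ax":0,"ay":0,"az":0,"dx":0.6,"dy":-1.5,"dz":0.2,"fingers":10},{"ax":0,"ay":0,"az":0,"dx":1.1,"dy":-2.9,"dz":0.2,"fingers":10},{"ax":0,"ay":0,"az":0,"dx":1.6,"dy":-4.4,"dz":0.2,"fingers":10}]'
python3 -c "
from h import *
th()"
```

```text
clock: 13.02
tool_pos: [0.6635, 0.0244, 0.1129]
orientation: [179.8, -0.2, 20.3]
force: [2.5, -7.9, 7.4]
opening: 0.0234
th 0.77 r 0.0922 z 0.1129 F [ 2.5 -7.9  7.4] M [-3.26 -0.92 -0.03] yaw 20.3 clk 13.025
```

Outward force on the tool is rising, so my arc runs slightly inside the true one. I shift about 1 mm outward and go on.

```bash
python3 -m inch '[{"ax":0,"ay":0,"az":0,"dx":1.3,"dy":-1.1,"dz":0.2,"fingers":10},{"ax":0,"ay":0,"az":0,"dx":1.8,"dy":-2.6,"dz":0.2,"fingers":10},{"ax":0,"ay":0,"az":0,"dx":2.2,"dy":-4.1,"dz":0.2,"fingers":10}]'
python3 -c "
from h import *
th()"
```

```text
clock: 13.4
tool_pos: [0.664, 0.029, 0.1128]
orientation: [179.8, -0.2, 20.2]
force: [0.9, -7.1, 8.1]
opening: 0.0234
th 3.58 r 0.0929 z 0.1128 F [ 0.9 -7.1  8.1] M [-3.12 -0.59  0.06] yaw 20.2 clk 13.4
```

```bash
python3 -m inch '[{"ax":0,"ay":0,"az":0,"dx":0.4,"dy":-1.5,"dz":0.2,"fingers":10},{"ax":0,"ay":0,"az":0,"dx":0.8,"dy":-3,"dz":0.2,"fingers":10},{"ax":0,"ay":0,"az":0,"dx":1.2,"dy":-4.5,"dz":0.2,"fingers":10}]'
python3 -c "
from h import *
th(); s=snapshot('side'); save(s,'s2')
cv2.imwrite('pics/s2c.png',cv2.resize(cv2.imread('pics/s2.png')[200:315,225:375],None,fx=4,fy=4,interpolation=cv2.INTER_CUBIC))"
```

```text
clock: 13.78
tool_pos: [0.6634, 0.034, 0.1122]
orientation: [179.8, -0.2, 20.2]
force: [2.2, -4.0, 1.9]
opening: 0.0238
th 6.67 r 0.0927 z 0.1122 F [ 2.2 -4.   1.9] M [-1.46 -0.43  0.03] yaw 20.2 clk 13.775
```

View pics/s2c.png

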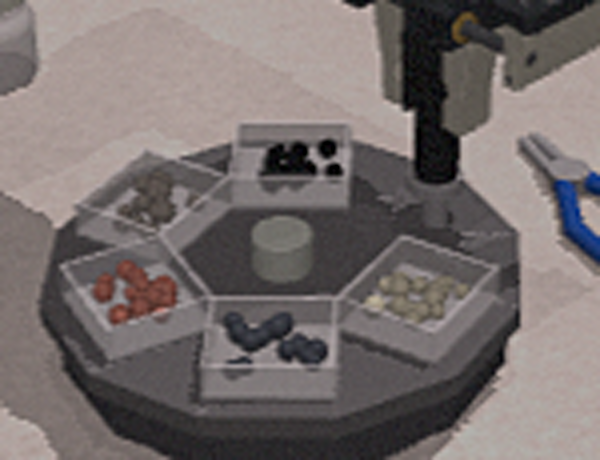

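Fz fell from 8 to 1.9 N and z dipped, so the tip is probably at the lock hole. The picture shows the carousel turned by about 35°, with the collar still proud. I press straight down gently.

```bash
python3 -m inch '[{"ax":0,"ay":0,"az":0,"dx":0,"dy":0,"dz":1.5,"fingers":10},{"ax":0,"ay":0,"az":0,"dx":0,"dy":0,"dz":3,"fingers":10},{"ax":0,"ay":0,"az":0,"dx":0,"dy":0,"dz":3,"fingers":10}]'
python3 -c "
from h import *
th()"
```

```text
clock: 14.2
tool_pos: [0.662, 0.0357, 0.1068]
orientation: [-180.0, -0.0, 20.2]
force: [4.2, 1.5, -1.2]
opening: 0.0236
th 7.88 r 0.0915 z 0.1068 F [ 4.2  1.5 -1.2] M [ 0.35 -1.47 -0.02] yaw 20.2 clk 14.2
```

```bash
python3 -m inch '[{"ax":0,"ay":0,"az":0,"dx":0.5,"dy":0,"dz":2.5,"fingers":10},{"ax":0,"ay":0,"az":0,"dx":0.5,"dy":0,"dz":5,"fingers":10},{"ax":0,"ay":0,"az":0,"dx":0.5,"dy":0,"dz":7,"fingers":10}]'
python3 -c "
from h import *
th()"
```

```text
clock: 14.58
tool_pos: [0.6621, 0.0357, 0.0999]
orientation: [-180.0, -0.0, 20.2]
force: [2.9, 1.5, 0.3]
opening: 0.0234
th 7.84 r 0.0917 z 0.0999 F [2.9 1.5 0.3] M [ 0.6  -1.25  0.01] yaw 20.2 clk 14.575
```

```bash
python3 -m inch '[{"ax":0,"ay":0,"az":0,"dx":0.3,"dy":0,"dz":2.5,"fingers":10},{"ax":0,"ay":0,"az":0,"dx":0.3,"dy":0,"dz":4.5,"fingers":10},{"ax":0,"ay":0,"az":0,"dx":0.3,"dy":0,"dz":6,"fingers":10},{"ax":0,"ay":0,"az":0,"dx":0.3,"dy":0,"dz":6.5,"fingers":10}]'
python3 -c "
from h import *
th()
s=snapshot('side'); save(s,'s3')
cv2.imwrite('pics/s3c.png',cv2.resize(cv2.imread('pics/s3.png')[200:315,225:375],None,fx=4,fy=4,interpolation=cv2.INTER_CUBIC))"
```

```text
clock: 15.08
tool_pos: [0.6625, 0.0356, 0.0944]
orientation: [180.0, -0.0, 20.2]
force: [-0.3, 1.5, 7.9]
opening: 0.0236
th 7.75 r 0.092 z 0.0944 F [-0.3  1.5  7.9] M [ 0.84 -0.05 -0.05] yaw 20.2 clk 15.075
```

View pics/s3c.png

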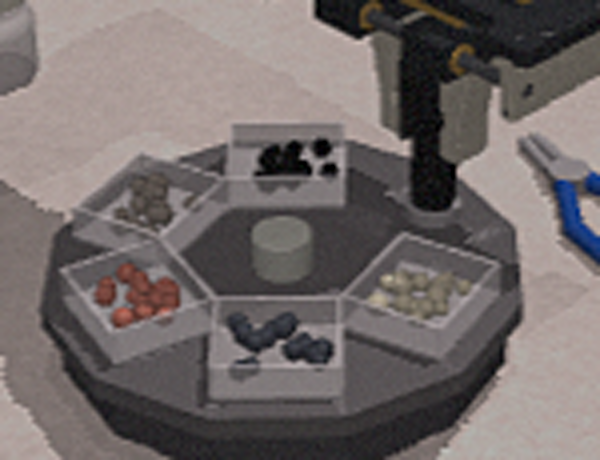

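The collar at crop (435,212) now lies on the plate. TCP z is 0.0944, matching the predicted 0.094, with 8 N of contact force. I open the fingers, lift and look.

```bash
python3 -m inch '[{"ax":0,"ay":0,"az":0,"dx":0,"dy":0,"dz":-0.8,"fingers":30},{"ax":0,"ay":0,"az":0,"dx":0,"dy":0,"dz":-0.8,"fingers":50},{"ax":0,"ay":0,"az":0,"dx":0,"dy":0,"dz":-0.8,"fingers":60},{"ax":0,"ay":0,"az":0,"dx":0,"dy":0,"dz":-0.8,"fingers":60},{"ax":0,"ay":0,"az":0,"dx":0,"dy":0,"dz":-0.8,"fingers":60},{"ax":0,"ay":0,"az":0,"dx":0,"dy":0,"dz":-0.8,"fingers":60}]'
```

```text
clock: 15.88
tool_pos: [0.6622, 0.0356, 0.0943]
orientation: [180.0, 0.0, 20.2]
force: [-0.6, 0.7, 0.6]
opening: 0.0598
```

```bash
python3 -m inch '[{"ax":0,"ay":0,"az":0,"dx":0,"dy":0,"dz":-15,"fingers":60},{"ax":0,"ay":0,"az":0,"dx":0,"dy":0,"dz":-45,"fingers":60},{"ax":0,"ay":0,"az":0,"dx":0,"dy":0,"dz":-90,"fingers":60},{"ax":0,"ay":0,"az":0,"dx":-60,"dy":30,"dz":-130,"fingers":60},{"ax":0,"ay":0,"az":0,"dx":-110,"dy":60,"dz":-130,"fingers":60},{"ax":0,"ay":0,"az":0,"dx":-160,"dy":90,"dz":-130,"fingers":60},{"ax":0,"ay":0,"az":0,"dx":-180,"dy":120,"dz":-130,"fingers":60},{"ax":0,"ay":0,"az":0,"dx":-180,"dy":120,"dz":-130,"fingers":60}]'
python3 -m inch '[{"ax":0,"ay":0,"az":0,"dx":0,"dy":120,"dz":0,"fingers":60},{"ax":0,"ay":0,"az":0,"dx":0,"dy":120,"dz":0,"fingers":60},{"ax":0,"ay":0,"az":0,"dx":0,"dy":120,"dz":0,"fingers":60},{"ax":0,"ay":0,"az":0,"dx":0,"dy":120,"dz":0,"fingers":60}]'
python3 - <<'E'
from h import *
np.set_printoptions(precision=4,suppress=True)
S={c:snapshot(c) for c in("top","side")}
for c in S: save(S[c],c+"9")
L={}
for t in ["pin_centre","lock_hole","spool","jar","pliers"]:
    for c in S: L[t,c]=landmark_of(t,c)
    print(t,[(c,np.round(L[t,c][0]["position"],1)) for c in S if L[t,c]])
    if all(L[t,c] for c in S): print(tri(S["top"],L[t,"top"][0]["position"],S["side"],L[t,"side"][0]["position"]))
cv2.imwrite('pics/f_s.png',cv2.resize(cv2.imread('pics/side9.png')[200:330,225:425],None,fx=4,fy=4,interpolation=cv2.INTER_CUBIC))
cv2.imwrite('pics/f_t.png',cv2.convertScaleAbs(cv2.resize(cv2.imread('pics/top9.png')[150:330,240:480],None,fx=3,fy=3,interpolation=cv2.INTER_CUBIC),alpha=1.6))
E
```

```text
clock: 16.88
tool_pos: [0.5339, -0.1413, 0.2262]
orientation: [180.0, -0.1, 20.0]
force: [0.5, 0.3, -0.2]
opening: 0.0599
clock: 17.38
tool_pos: [0.5763, -0.2515, 0.2244]
orientation: [-180.0, 0.0, 20.2]
force: [-0.0, 0.5, 0.5]
opening: 0.0601
pin_centre [('top', array([309.7, 223.9])), ('side', array([336.4, 245.1]))]
(array([0.6663, 0.0396, 0.0672]), np.float64(0.00792688126966858))
lock_hole [('top', array([312.8, 222.6])), ('side', array([331.6, 252.6]))]
(array([0.6628, 0.0366, 0.0519]), np.float64(0.008439363940099543))
spool [('top', array([394.9, 197.6])), ('side', array([404.5, 314.3]))]
(array([ 0.7279, -0.1466,  0.0002]), np.float64(0.0011396005548924653))
jar [('top', array([165.8, 294. ])), ('side', array([222.6, 217.2]))]
(array([0.5103, 0.3592, 0.005 ]), np.float64(0.002014550605106048))
pliers [('top', array([295.4, 175.3]))]
```

View pics/f_s.png

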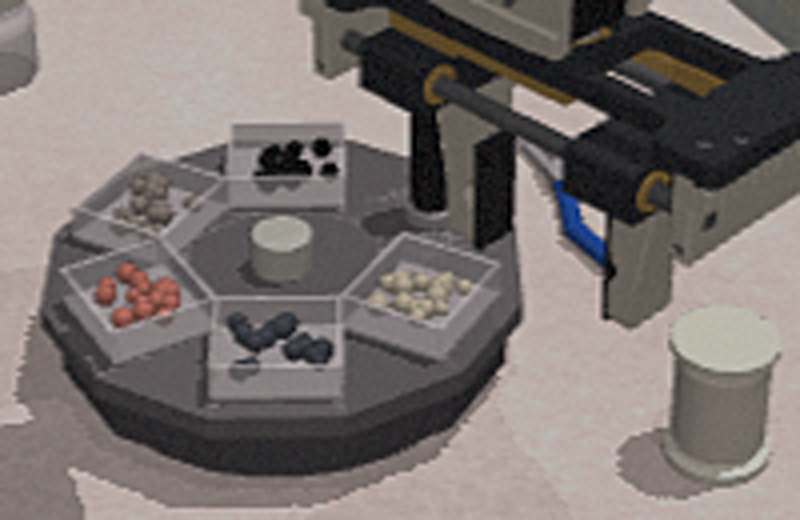

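View pics/f_t.png

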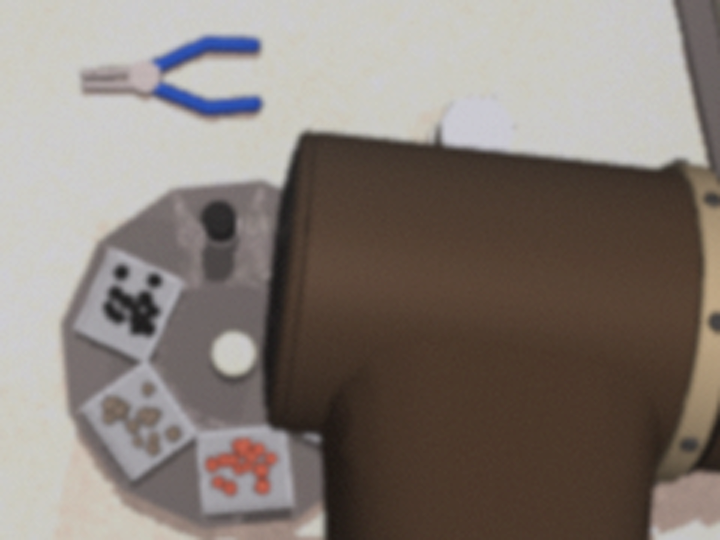

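The top crop shows the pin upright, its handle top at full-image (312.7,223.3). The gripper partly hides it in the side view, so I move the arm back for one clear check.

```bash
python3 -m inch '[{"ax":0,"ay":0,"az":0,"dx":-40,"dy":60,"dz":0,"fingers":60},{"ax":0,"ay":0,"az":0,"dx":-80,"dy":110,"dz":-20,"fingers":60},{"ax":0,"ay":0,"az":0,"dx":-80,"dy":130,"dz":-40,"fingers":60},{"ax":0,"ay":0,"az":0,"dx":-80,"dy":130,"dz":-40,"fingers":60},{"ax":0,"ay":0,"az":0,"dx":-80,"dy":130,"dz":-40,"fingers":60}]'
python3 - <<'E'
from h import *
np.set_printoptions(precision=4,suppress=True)
s=snapshot("side"); save(s,"side10"); t=snapshot("top")
print("handle top",atz(t,(312.7,223.3),.128))
for h in (.05,.128): print(h,proj(s,[.662,.036,h]),proj(s,[.662,.036,h+.019]))
print([ (c,landmark_of("pliers",c)[:1]) for c in("top","side")])
cv2.imwrite('pics/f2.png',cv2.resize(cv2.imread('pics/side10.png')[200:330,225:425],None,fx=4,fy=4,interpolation=cv2.INTER_CUBIC))
E
```

```text
clock: 18.6
tool_pos: [0.5457, -0.401, 0.2635]
orientation: [-179.9, 0.0, 20.2]
force: [0.8, 0.0, -0.4]
opening: 0.0599
handle top [0.6591 0.0338 0.128 ]
0.05 [[333.3838 253.4032]] [[333.3803 245.8459]]
0.128 [[333.3691 221.5089]] [[333.3653 213.3785]]
[('top', [{'position': [293.0, 176.9], 'score': 0.84}]), ('side', [{'position': [329.9, 252.3], 'score': 0.34}])]
```

View pics/f2.png

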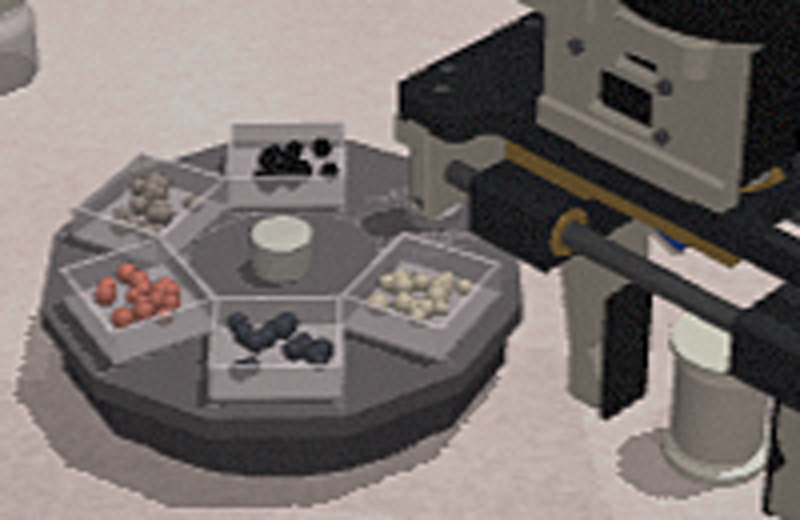

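```bash
python3 -c "
from h import *
o=get_obs(); print(o['force'],o['clock']); print(close_job())"
```

```text
[-0.300898   -0.13294645  0.14510818] 18.8
the job is handed in; nothing more can be done
None
```

I took the pin from the parking block and stood it in the carousel's hole until its tip met the hidden plate. I then turned the carousel about 37° anticlockwise until the tip found the lock hole. I pressed the pin home, let go, moved the arm clear and handed the job in at 18.8 s. No verdict was reported.

**Pin home:** before release the TCP was at z = 0.0944 m, against 0.094 m expected with the pin fully home. The contact force was 8 N, and the side picture showed the collar lying on the carousel.

**After release:** the top picture showed the pin upright, its handle top within about 3.5 mm of the release position. The force on the tool was near zero.

**Spool, jar and pliers:** the network put the spool within about 6 mm and the jar within about 9 mm of their start. Both are about its own scatter. The pliers could only be checked in the top picture, where they were unchanged. The side camera gave a low-score (0.34) false hit for them on the carousel.

**Not fully checked:** the gripper blocked the last clear side view of the released pin. The side picture just before it was partly hidden but showed the collar still down on the plate.

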